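# Refit the grinder's burr carrier and close its clamp

## Task

Put the burr carrier (black disc with the orange grip) back into the pocket of the white grinder: its lugs key into notches that lie somewhat anticlockwise of the red mark, so bear down lightly and feel for them by turning until it drops fully home, flange flat on the rim. Only then swing the hinged clamp over it until it is fully closed, and let go. Never force the carrier down or press the clamp hard against it, and leave the other things where they are.

Things in the scene. Friction and masses are not known exactly. Their poses are not given: they have to be found in the camera images.
- carrier_grip (a point): burr carrier, loose, about 0.3 kg, standing on its lugs on the counter. Point: centre of its orange grip bar, 52 mm above the lugs' undersides. Bar: 36 mm along x, 16 mm thick along y (pinch it across this), 50 mm tall (25 mm above and below the point). The bar stands on a black flange disc, 84 mm across, 6 mm thick: top 26 mm, underside 32 mm below the point
- carrier_lugs (a point): the carrier's underside: point on its axis, level with the lugs' undersides. Four square steel lugs, 9 mm wide, 6 mm tall, centred 22 mm from the axis along +x, -x, +y, -y of the carrier (x along its grip bar), so every quarter turn is alike. Above them, up to the flange, a steel spigot 58 mm across, 14 mm tall, lower edge bevelled
- seat (a point): grinder's lower half: white block 104 mm square, 70 mm tall, fixed to the counter. Point: centre of its round pocket, level with the rim (block top). z up, x points level to the clamp's hinge; a red mark on the rim lies 43 mm along -x. Pocket 62 mm across, bevelled mouth (4 mm). Carrier fully home: flange flat on the rim, grip centre 32 mm above this point. Over 60 N between carrier and grinder is too much
- collar_top (a point): on the pocket's axis, 15 mm below the rim, level with the top of a stiff brass collar that has four notches, 13 mm wide, a quarter turn apart, for the lugs. A notch lies 0.25 to 0.70 rad anticlockwise from above of the seat's x (unknown, not in this point's axes). Lugs on the collar: carrier rides 5 mm high (grip centre 37 mm over the rim) and turns freely; lugs over the notches: it drops 5 mm
- clamp_hinge (a point): middle of the clamp's hinge axis, 68 mm along +x of the seat and 10 mm above the rim; the axis runs along the seat's y
- clamp_bar (a point): middle of the clamp's handle, a red round bar 10 mm thick, 72 mm long, parallel to the hinge axis, 160 mm from it. The clamp is a flat steel U: two arms 8 mm wide run from hinge to bar, 56 mm free between them. Closed, it lies level over the flange with 1 mm to spare, grip bar between its arms, handle beyond the red mark, 40 mm clear of the block, 80 mm above the counter
- clamp (a joint): clamp angle in rad: 0 fully closed (level, at its stop), grows as it opens; 1.57 upright; starts at 1.75 to 2.05, leaning away from the pocket; stop at 2.2. A stiff hinge: it stays where it is left; about 2 to 3 N at the handle moves it
- mug: blue ceramic mug, 76 mm wide, 85 mm tall, handle on one side; origin: centre of its underside. Bystander, may stand on either side of the grinder
- dosing_cup: small copper cup, 58 mm wide, 55 mm tall; origin: centre of its underside. Bystander
- bean_jar: amber jar with a dark wooden cap, 72 mm wide, 110 mm tall; origin: centre of its underside. Bystander
- adjuster: aluminium ring lying flat, 72 mm outside, 14 mm tall; origin: centre of its underside. Bystander
- brush: cleaning brush lying on the counter; bystander
- screwdriver: screwdriver lying on the counter; bystander
Not all that is in view belongs to the job. What is shaped like the part that bears carrier_grip but green or turquoise is not meant.

How it is judged:
By the outcome, as a careful person would: the job done as asked, in the order asked, and still so for the second after the job is handed in, with the robot touching nothing.
It also fails if it takes over 72 s, if anything falls off the work surface, if the arm or the gripper's body presses on something with over 40 N, if the wrist force passes 120 N, or if a joint passes its speed limit or range.

## Robot

A 6-joint arm with a two-finger parallel gripper is mounted at the origin on the work surface. World frame = base frame: x ahead of the robot, y to its left, z up, the work surface at z = 0. Lengths are in m, angles in rad, forces in N, time in s.
With the tool pointing down it reaches from about 0.275 to 0.825 m from the base axis. Payload 5.2 kg.
Tool frame: the origin (TCP) lies on the centre line of the jaws, within the pads' length; the fingertips stand 14 mm ahead of it and the grasp point (between the pads) lies 5 mm behind it; z points along the fingers, y is the line along which they close (so a half turn about z gives the same grasp; the last joint's range is limited). The gripper opens to 93 mm and grips with 3 to 60 N. Pads are 15 mm wide; open, the fingers measure 128 mm over their backs; the gripper's body (75 mm by 188 mm) begins 65 mm behind the grasp point.
Start: joints at [1.011, 0.259, 1.535, -0, 1.348, -0.203], TCP at [0.192, 0.515, 0.233] pointing down, gripper open.
Joint ranges: [-3.14, 3.14], [-0.91, 2.08], [0.19, 2.58], [-1.22, 4.36], [0.22, 2.71], [-3.12, 3.12]. Speed limits (rad/s): [2.57, 2.57, 3.14, 3.14, 3.14, 3.14].

## Interface

Orientations are given as [roll, pitch, yaw] about the fixed x, y, z axes, in that order (R = Rz(yaw) Ry(pitch) Rx(roll)).
In Python, from rig import robot, eyes, finish_job gives the robot as it stands.
- The arm moves only by the tool drive_tool, never from a script. Its argument "targets" is a list of rows, each a list of 5 numbers: the finger opening in mm, from 0 to 93, then the shift along the tool's x, y, z in mm, then the turn about the tool's z in rad. A call has 1 to 5 rows; each row is the pose to reach, as a shift and turn from the pose commanded when the call began, along the tool's axes at that moment; what a row does not reach only later rows make up. A row lasts 1/10 s, in which the tool goes at most 50 mm and 8.59 degrees, less where a joint would pass 70% of its speed; a pose out of reach is approached as far as the arm can. A call with a gripper value outside its range is refused whole. The fingers move at their own pace and stop on an object; "newtons" is the grip in N (left out, the last holds). Time passes only in rows, so rows that repeat a pose let the fingers close. It gives the time, the measured TCP pose, the force, the opening and the grip force at its end, in the units of the state.
- robot.get_obs(): the state, without advancing time (a new reading comes with each control period).
- eyes.grab_frame(name): name is "scene" or "top" or "wrist"; returns (picture, depth): 400x640x3 uint8, red, green, blue; 400x640 float32, m along the optical axis (not along the pixel's ray), 0 where there is no reading.
- eyes.calibration(name): a dict with "fx", "fy", "cx", "cy" (pixels), "view" (4x4, takes a point from world to camera coordinates). Camera axes: x right, y up, looking along -z (the intrinsics and any distortion apply to the point x, -y, -z); pixel columns grow to the right and rows downward; lengths in m; the calibration is good to about 2 mm. A picture is of the moment at which its call begins: read the wrist's pose just before it. calibration takes no time and is no camera call; for the wrist camera it gives the pose at the moment of the call.
- finish_job(): hands the job in; it is judged then, once.
The state is a dict: "time": time; "q": joint angles; "dq": joint speeds; "joint_torque": joint torques, N m; "tool_pos": TCP position; "tool_rot": TCP orientation; "ft_force": force on the tool from outside, world axes, zero at the start; "ft_torque": the same for the moment, N m; "finger_gap": opening from 0.0 (shut) to 1.0 (fully open); "finger_force": force on a finger pad.
Only numpy, scipy, OpenCV 4.12 (cv2) and the standard library are available. Lean on these libraries where they do the work, as an engineer would, in place of code of your own. Each camera call takes 0.05 s, during which the arm holds its last target. There are 200 camera calls.

## Working session

There is one attempt and no reset: what is moved stays moved. The work goes in short steps, Python scripts to look and compute and a tool call to move; the robot and the scene stay as the last step left them, time stands still between calls to the robot, and variables do not carry over. Pictures are saved under pics/ and viewed, at most 10 in all, crops included, and the job is handed in when it is done.

Besides the shell and the picture viewer there is one more tool, called after "Request:" by a JSON object that holds its "method" and its "body", one argument or row to a line. drive_tool: Moves the arm, as the interface text tells. Its arguments: {"type":"object","properties":{"targets":{"type":"array"},"newtons":{"type":"number"}},"required":["targets"]}

```bash
mkdir -p pics; cat > h.py <<'E'
import numpy as np, cv2
from rig import robot, eyes, finish_job
def grab(n,save=None):
    c=eyes.calibration(n); p,d=eyes.grab_frame(n)
    if save: cv2.imwrite('pics/'+save,cv2.cvtColor(p,cv2.COLOR_RGB2BGR))
    return p,d,c
def cloud(d,c):
    v,u=np.mgrid[0:d.shape[0],0:d.shape[1]]
    P=np.stack([(u-c['cx'])/c['fx']*d,-(v-c['cy'])/c['fy']*d,-d,np.ones_like(d)],-1)
    W=P@np.linalg.inv(np.array(c['view'])).T
    return W[...,:3]
def ray(c,u,v,z):
    M=np.linalg.inv(np.array(c['view'])); o=M[:3,3]
    r=M[:3,:3]@np.array([(u-c['cx'])/c['fx'],-(v-c['cy'])/c['fy'],-1]); 
    return o+r*(z-o[2])/r[2]
E
python3 - <<'E'
from h import *
print(robot.get_obs())
for n in('top','scene'):
    p,d,c=grab(n,n+'1.png'); np.savez('pics/'+n+'1.npz',p=p,d=d); print(c)
E
```

```text
{'time': 0.0, 'q': array([ 1.01118032e+00,  2.59351461e-01,  1.53609218e+00,  8.59440602e-06,
        1.34798496e+00, -2.02779793e-01]), 'dq': array([-5.68994133e-04,  1.71983440e-04,  2.49746573e-03,  5.67579613e-04,
        4.60578647e-05, -8.72167249e-04]), 'joint_torque': array([ 5.56391005e-04, -4.37299740e+01, -2.84003198e+01,  7.21142767e-02,
        4.09950572e-02, -1.41999808e-04]), 'tool_pos': array([0.19180252, 0.51491412, 0.23180948]), 'tool_rot': array([-3.13979601e+00, -3.77953102e-04,  2.78475419e+00]), 'ft_force': array([0.04737819, 0.20430925, 0.28452177]), 'ft_torque': array([-0.03096973,  0.00644819, -0.02055194]), 'finger_force': 0.0, 'finger_gap': 1.0001767607634173}
{'fx': 508.5035687893383, 'fy': 508.5035687893383, 'cx': 313.11469859545275, 'cy': 197.75851201289416, 'view': array([[ 2.36625457e-03, -9.99962797e-01,  8.29487334e-03,
         4.76645190e-04],
       [ 9.95351709e-01,  3.15379609e-03,  9.62550242e-02,
        -5.49654429e-01],
       [-9.62776036e-02,  8.02855246e-03,  9.95322142e-01,
        -1.42515397e+00],
       [ 0.00000000e+00,  0.00000000e+00,  0.00000000e+00,
         1.00000000e+00]])}
{'fx': 510.408947555898, 'fy': 510.408947555898, 'cx': 321.2187749019748, 'cy': 185.01987334313296, 'view': array([[-0.25767796,  0.96616383, -0.01138117,  0.15334786],
       [-0.61948017, -0.15615423,  0.76932449,  0.2683163 ],
       [ 0.74151628,  0.20528837,  0.63875684, -1.60913745],
       [ 0.        ,  0.        ,  0.        ,  1.        ]])}
```

View pics/top1.png

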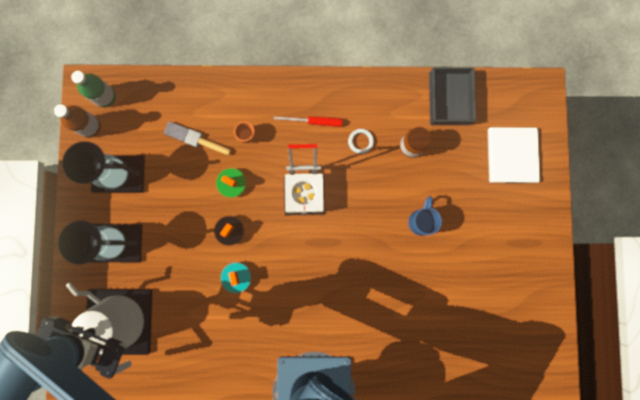

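View pics/scene1.png

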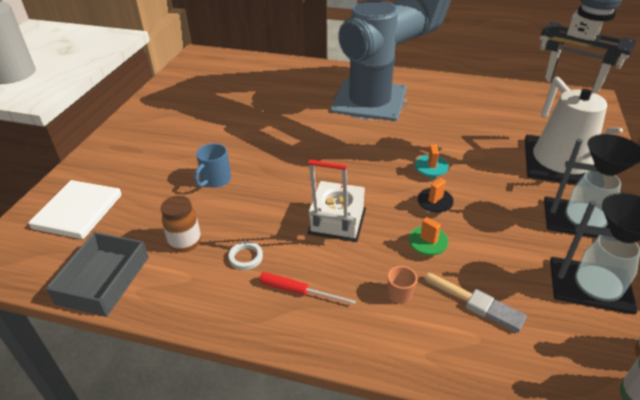

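Lookalikes in the top view are green (231,182), black (229,230) and turquoise (236,277). The black one at (229,230) fits the description. The grinder is at (304,193), with its clamp bar at (302,146) on the far side.

```bash
python3 - <<'E'
from h import *
im={}
for n in('top','scene'):
    z=np.load(f'pics/{n}1.npz'); p,d=z['p'],z['d']; c=eyes.calibration(n); W=cloud(d,c)
    hsv=cv2.cvtColor(p,cv2.COLOR_RGB2HSV); 
    H,S,V=[hsv[...,i].astype(int) for i in range(3)]
    box=np.zeros(d.shape,bool)
    if n=='top': box[210:250,210:250]=1
    else: box[170:215,410:460]=1
    m=box&(H<18)&(S>180)&(V>150)&(W[...,2]>0.045)
    Q=W[m]; print(n,'orange',len(Q),Q.min(0),Q.max(0)); T=Q[Q[:,2]>0.07]; print('top c',T.mean(0), len(T))
    m=box&(V<60)&(W[...,2]>0.01)&(W[...,2]<.04)
    Q=W[m]; print('disc',Q.mean(0),Q.min(0),Q.max(0))
    # white block top
    b=np.zeros(d.shape,bool)
    if n=='top': b[165:220,275:335]=1
    else: b[180:240,300:370]=1
    m=b&(S<60)&(V>140)&(W[...,2]>.062)&(W[...,2]<.076)
    Q=W[m]; print('block',len(Q),np.median(Q[:,2]),cv2.minAreaRect(Q[:,:2].astype(np.float32)*1000))
    R=(H<8)|(H>172)
    m=R&(S>170)&(V>110)&(W[...,2]>.1); m[:, :250]=0; m[:,350:]=0
    Q=W[m]; print('bar',len(Q),Q.mean(0),Q.min(0),Q.max(0))
    im[n]=p
a=cv2.resize(im['top'][200:300,190:290],(400,400),interpolation=2); b=cv2.resize(im['top'][130:230,255:355],(400,400),interpolation=2)
cv2.imwrite('pics/crop.png',cv2.cvtColor(np.hstack([a,b]),cv2.COLOR_RGB2BGR))
E
```

```text
top orange 86 [0.40988794 0.01365205 0.0682512 ] [0.47463489 0.25483962 1.47139035]
top c [0.45378232 0.22726975 0.15747611] 85
disc [0.45451899 0.23556006 0.02530635] [0.42042067 0.20351997 0.01771077] [0.49153466 0.27642318 0.03662263]
block 947 0.06956324224049903 ((561.52099609375, 27.722734451293945), (104.11347198486328, 103.12505340576172), 2.095752239227295)
bar 119 [0.6492763  0.0305429  0.28228637] [ 0.40988794 -0.00306639  0.22794578] [0.66236788 0.06570432 1.47139035]
scene orange 157 [0.43967512 0.22407678 0.04525408] [1.3989326  0.257106   0.82317053]
top c [0.47159003 0.24247898 0.08441319] 80
disc [0.46868786 0.24074304 0.02559763] [0.42423712 0.20135753 0.02037945] [0.50007651 0.2789555  0.03073058]
block 854 0.06922142741399534 ((562.0462646484375, 29.59956932067871), (107.60282135009766, 105.09949493408203), 1.0853251218795776)
bar 161 [0.68871793 0.04036828 0.26216317] [ 0.65423991 -0.00347309  0.23675092] [1.3989326  0.22407678 0.82317053]
```

View pics/crop.png

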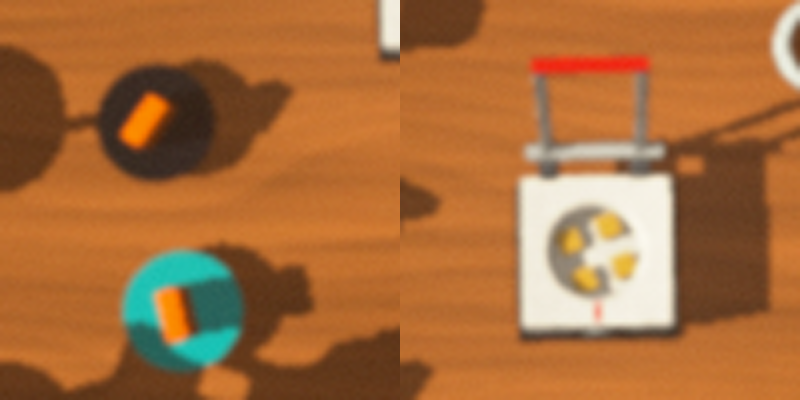

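The black disc's orange grip is diagonal at crop (145,122), and the turquoise lookalike is at (175,315). The grinder's brass segments and its red mark at (598,312) point toward the robot. The notches look to be about 0.4 rad anticlockwise.

```bash
cat >> h.py <<'E'
def plan(x,y,z,yaw):
    o=robot.get_obs(); p=o['tool_pos']; t=o['tool_rot'][2]
    d=np.array([x,y,z])-p; w=(yaw-t+np.pi/2)%np.pi-np.pi/2
    print('yaw %.3f shift'%t,np.round([1e3*(d[0]*np.cos(t)+d[1]*np.sin(t)),1e3*(d[0]*np.sin(t)-d[1]*np.cos(t)),-1e3*d[2]],1),'turn %.3f'%-w, 'pos',p.round(4),'q6 %.2f'%o['q'][5],'t',o['time'])
E
python3 - <<'E'
from h import *
plan(.457,.238,.233,2.44)
c=eyes.calibration('wrist');M=np.linalg.inv(c['view']);print(c['fx'],M.round(3))
E
```

```text
yaw 2.785 shift [-345.2 -166.9   -1.1] turn 0.345 pos [0.1918 0.515  0.2319] q6 -0.20 t 0.1
344.08040863090184 [[ 0.351 -0.904 -0.245  0.124]
 [ 0.937  0.338  0.093  0.54 ]
 [-0.001 -0.262  0.965  0.384]
 [ 0.     0.     0.     1.   ]]
```

Request:
{"method": "drive_tool", "body": {
  "targets": [
    [93, -45, -22, 0, 0.1],
    [93, -90, -43, 0, 0.2],
    [93, -135, -65, 0, 0.3],
    [93, -180, -87, 0, 0.345],
    [93, -225, -108, 0, 0.345]
  ]
}}

```text
time: 0.6
tool_pos: [0.3659, 0.3339, 0.2324]
tool_rot: [-3.141, -0.0, 2.439]
ft_force: [0.6, 0.7, -0.0]
finger_gap: 1.002
finger_force: 0.0
```

Request:
{"method": "drive_tool", "body": {
  "targets": [
    [93, -32, -32, 0, 0],
    [93, -64, -62, 0, 0],
    [93, -93, -96, 0, 0],
    [93, -93, -96, 0, 0],
    [93, -93, -96, 0, 0]
  ]
}}

```text
time: 1.1
tool_pos: [0.3744, 0.2016, 0.2326]
tool_rot: [3.141, -0.0, 2.437]
ft_force: [0.4, 0.2, 0.3]
finger_gap: 1.002
finger_force: 0.0
```

```bash
python3 - <<'E'
from h import *
plan(.457,.238,.233,2.44)
p,d,c=grab('wrist','w1.png'); W=cloud(d,c); np.savez('pics/w1.npz',p=p,d=d,v=c['view'])
hsv=cv2.cvtColor(p,cv2.COLOR_RGB2HSV);H,S,V=[hsv[...,i].astype(int) for i in range(3)]
r=np.hypot(W[...,0]-.457,W[...,1]-.238)
m=(r<.05)&(W[...,2]>.068)&(W[...,2]<.09); Q=W[m]
print('top',len(Q),np.median(Q[:,2]),cv2.minAreaRect(Q[:,:2].astype(np.float32)*1000))
m=(r<.065)&(W[...,2]>.018)&(W[...,2]<.034)&(V<80); Q=W[m]
print('disc',len(Q),np.median(Q[:,2]),cv2.minEnclosingCircle(Q[:,:2].astype(np.float32)*1000))
E
```

```text
yaw 2.437 shift [-39.3  81.3  -0.4] turn -0.003 pos [0.3744 0.2016 0.2326] q6 -0.64 t 1.1
top 610 0.075219579304587 ((455.617919921875, 243.1263427734375), (16.436439514160156, 36.299808502197266), 57.170902252197266)
disc 3338 0.02547414748028634 ((455.83685302734375, 242.864013671875), 42.22672653198242)
```

View pics/w1.png

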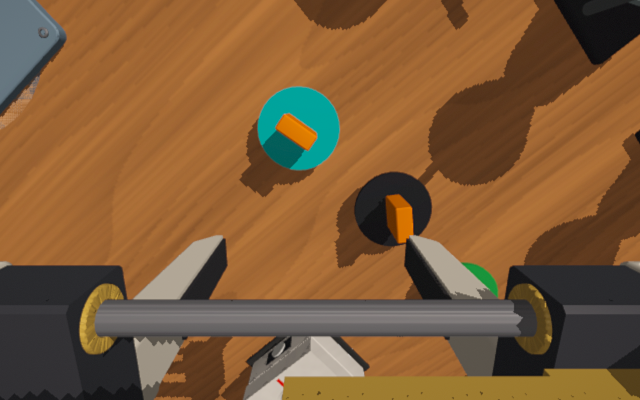

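The wrist view shows the black carrier at (393,208), the turquoise one at (298,128) and the green one partly hidden at (475,280). The black carrier is at (0.4557, 0.243) with its bar yaw at 2.569.

```bash
python3 - <<'E'
from h import *
plan(.4557,.243,.052,2.569)
E
```

```text
yaw 2.439 shift [-35.9  83.5 180.7] turn -0.130 pos [0.3743 0.2025 0.2327] q6 -0.64 t 1.15
```

Request:
{"method": "drive_tool", "body": {
  "targets": [
    [60, -18, 42, 20, -0.07],
    [60, -36, 83.5, 50, -0.13],
    [60, -36, 83.5, 90, -0.13],
    [60, -36, 83.5, 100, -0.13],
    [60, -36, 83.5, 100, -0.13]
  ]
}}

```text
time: 1.65
tool_pos: [0.4532, 0.2436, 0.1307]
tool_rot: [-3.137, -0.004, 2.572]
ft_force: [-0.2, 0.6, 0.6]
finger_gap: 0.657
finger_force: 0.0
```

```bash
python3 - <<'E'
from h import *
plan(.4557,.243,.052,2.569)
p,d,c=grab('wrist','w2.png'); W=cloud(d,c)
m=(np.hypot(W[...,0]-.456,W[...,1]-.243)<.04)&(W[...,2]>.066)&(W[...,2]<.09); 
hsv=cv2.cvtColor(p,cv2.COLOR_RGB2HSV); m&=(hsv[...,0]<20)&(hsv[...,1]>150)
Q=W[m]; print('top',len(Q),np.median(Q[:,2]),cv2.minAreaRect(Q[:,:2].astype(np.float32)*1000))
E
```

```text
yaw 2.572 shift [-2.4  0.8 78.7] turn 0.003 pos [0.4532 0.2436 0.1307] q6 -0.73 t 1.65
top 1348 0.0753211954914114 ((455.505615234375, 243.5574493408203), (15.614706993103027, 35.442047119140625), 57.21382141113281)
```

Request:
{"method": "drive_tool", "body": {
  "targets": [
    [50, 0, 0, 40, 0],
    [50, 0, 0, 72, 0],
    [50, 0, 0, 80, 0],
    [50, 0, 0, 80, 0]
  ]
}}

```text
time: 2.1
tool_pos: [0.4556, 0.243, 0.0536]
tool_rot: [3.141, 0.0, 2.57]
ft_force: [0.2, 0.4, 0.1]
finger_gap: 0.535
finger_force: 0.0
```

```bash
python3 - <<'E'
from h import *
plan(.4557,.2433,.052,2.569)
E
```

```text
yaw 2.570 shift [0.1 0.3 1.6] turn 0.001 pos [0.4556 0.243  0.0536] q6 -0.73 t 2.1
```

Request:
{"method": "drive_tool", "body": {
  "targets": [
    [8, 0, 0, 0, 0],
    [8, 0, 0, 0, 0],
    [8, 0, 0, 0, 0],
    [8, 0, 0, 0, 0],
    [8, 0, 0, 0, 0]
  ],
  "newtons": 30
}}

```text
time: 2.6
tool_pos: [0.4559, 0.2428, 0.0531]
tool_rot: [3.141, 0.001, 2.57]
ft_force: [-0.4, -0.6, 6.2]
finger_gap: 0.17
finger_force: 30.0
```

Request:
{"method": "drive_tool", "body": {
  "targets": [
    [8, 0, 0, -20, 0],
    [8, 0, 0, -60, 0],
    [8, 0, 0, -110, 0],
    [8, 0, 0, -130, 0],
    [8, 0, 0, -130, 0]
  ]
}}

```text
time: 3.1
tool_pos: [0.4574, 0.2433, 0.1857]
tool_rot: [3.137, 0.004, 2.57]
ft_force: [-0.6, 0.1, -3.7]
finger_gap: 0.172
finger_force: 30.0
```

```bash
python3 - <<'E'
from h import *
p,d,c=grab('top'); W=cloud(d,c)
hsv=cv2.cvtColor(p,cv2.COLOR_RGB2HSV);H,S,V=[hsv[...,i].astype(int) for i in range(3)]
b=np.zeros(d.shape,bool);b[165:220,275:335]=1
m=b&(S<60)&(V>140)&(W[...,2]>.062)&(W[...,2]<.076)
print(cv2.minAreaRect(W[m][:,:2].astype(np.float32)*1000))
uv=np.argwhere(b&((H<8)|(H>172))&(S>60)&(V>100)&(abs(W[...,2]-.07)<.01)); print('mark px',uv.mean(0),len(uv),ray(c,uv[:,1].mean(),uv[:,0].mean(),.07))
# pocket interior: depth below rim
m=b&(W[...,2]<.058)&(W[...,2]>.03)&(np.hypot(W[...,0]-.56,W[...,1]-.028)<.045)
print('pocket',m.sum(),W[m][:,:2].mean(0), cv2.minEnclosingCircle(W[m][:,:2].astype(np.float32)*1000))
m=(b&(H>12)&(H<35)&(S>70)&(abs(W[...,0]-.56)<.03)&(abs(W[...,1]-.028)<.03))
n,l,st,ce=cv2.connectedComponentsWithStats(m.astype(np.uint8))
for i in range(1,n):
  if st[i,4]>3: print('brass',st[i,4],ray(c,*ce[i],.055).round(4))
plan(.561,.028,.182,3.56)
E
```

```text
((570.7869873046875, 29.23592185974121), (114.01510620117188, 103.29460906982422), 0.07035725563764572)
mark px [207.5 304. ] 6 [0.51832029 0.02747171 0.07      ]
pocket 360 [0.56325636 0.0279915 ] ((562.5842895507812, 27.845487594604492), 31.02870750427246)
brass 52 [0.5791 0.0215 0.055 ]
brass 47 [0.5691 0.0477 0.055 ]
brass 46 [0.5528 0.0116 0.055 ]
brass 50 [0.5416 0.0372 0.055 ]
yaw 2.570 shift [-204.6 -123.8    1.2] turn -0.990 pos [0.456  0.2429 0.1832] q6 -0.73 t 3.15
```

```bash
python3 - <<'E'
from h import *
for n,box in(('top',(212,248,212,247)),('scene',(178,214,412,458))):
    z=np.load(f'pics/{n}1.npz'); p,d=z['p'],z['d']; c=eyes.calibration(n)
    W=cloud(d,c); hsv=cv2.cvtColor(p,cv2.COLOR_RGB2HSV);S,V=hsv[...,1].astype(int),hsv[...,2].astype(int)
    b=np.zeros(d.shape,bool);b[box[0]:box[1],box[2]:box[3]]=1
    m=b&(W[...,2]>.014)&(W[...,2]<.1)
    Q=np.array([ray(c,u,v,.026) for v,u in np.argwhere(b&(V<62)&(S<140))])
    print(n,len(Q),cv2.minEnclosingCircle(Q[:,:2].astype(np.float32)*1000), cv2.minEnclosingCircle(W[m&(W[...,2]<.034)][:,:2].astype(np.float32)*1000))
    T=W[b&(W[...,2]>.07)&(W[...,2]<.09)]; print('bar top',len(T),T.mean(0),cv2.minAreaRect(T[:,:2].astype(np.float32)*1000))
# scene block
    b=np.zeros(d.shape,bool); b[165:240,275:370]=1
    m=b&(abs(W[...,2]-.0695)<.004)&(abs(W[...,0]-.56)<.07)&(abs(W[...,1]-.028)<.07)&(S<70)
    Q=W[m]; r=cv2.minAreaRect(Q[:,:2].astype(np.float32)*1000); print('block',len(Q),r)
E
```

```text
top 305 ((455.882568359375, 240.2838134765625), 37.4566650390625) ((457.6416931152344, 241.19448852539062), 42.356563568115234)
bar top 81 [0.4566504  0.24042794 0.07531292] ((456.9652099609375, 240.74505615234375), (15.989670753479004, 35.69117736816406), 57.15959167480469)
block 807 ((561.3435668945312, 27.724231719970703), (103.49283599853516, 103.3122787475586), 1.9549566507339478)
scene 424 ((460.61474609375, 241.41224670410156), 41.8125) ((458.00567626953125, 243.3622589111328), 43.80829620361328)
bar top 86 [0.46052117 0.24199596 0.07494086] ((459.2471008300781, 242.52230834960938), (16.33962631225586, 37.94873809814453), 56.564857482910156)
block 835 ((567.6493530273438, 29.671070098876953), (119.00199127197266, 104.83096313476562), 1.2108325958251953)
```

```bash
python3 - <<'E'
from h import *
plan(.560,.0306,.183,3.52)
E
```

```text
yaw 2.570 shift [-2.024e+02 -1.222e+02  2.000e-01] turn -0.950 pos [0.456  0.2429 0.1832] q6 -0.73 t 3.15
```

Request:
{"method": "drive_tool", "body": {
  "targets": [
    [8, -20, -12, 0, -0.12],
    [8, -50, -30, 0, -0.25],
    [8, -85, -51, 0, -0.38],
    [8, -115, -70, 0, -0.5],
    [8, -130, -78, 0, -0.5]
  ]
}}

```text
time: 3.65
tool_pos: [0.5221, 0.1042, 0.1796]
tool_rot: [-3.14, -0.005, 3.07]
ft_force: [0.5, 0.1, -4.0]
finger_gap: 0.171
finger_force: 30.0
```

```bash
python3 - <<'E'
from h import *
plan(.560,.0306,.155,3.52)
E
```

```text
yaw 3.070 shift [-43.  -70.7  24.6] turn -0.450 pos [0.5221 0.1042 0.1796] q6 -1.51 t 3.65
```

Request:
{"method": "drive_tool", "body": {
  "targets": [
    [8, -16, -27, 5, -0.15],
    [8, -32, -54, 10, -0.3],
    [8, -42, -72, 20, -0.45],
    [8, -42, -72, 25, -0.45],
    [8, -42, -72, 25, -0.45]
  ]
}}

```text
time: 4.15
tool_pos: [0.5575, 0.0325, 0.1548]
tool_rot: [3.138, -0.005, -2.768]
ft_force: [0.2, 0.0, -4.0]
finger_gap: 0.169
finger_force: 30.0
```

```bash
python3 - <<'E'
from h import *
p,d,c=grab('top','t2.png')
p2,_,_=grab('scene')
plan(.560,.0306,.125,3.52)
a=cv2.resize(p[130:230,255:355],(400,400),interpolation=2); b=cv2.resize(p2[130:250,270:390],(400,400),interpolation=2)
cv2.imwrite('pics/crop2.png',cv2.cvtColor(np.hstack([a,b]),cv2.COLOR_RGB2BGR))
E
```

```text
yaw -2.766 shift [-0.6 -3.  31.6] turn -0.002 pos [0.5583 0.0331 0.1566] q6 -2.09 t 4.25
```

View pics/crop2.png

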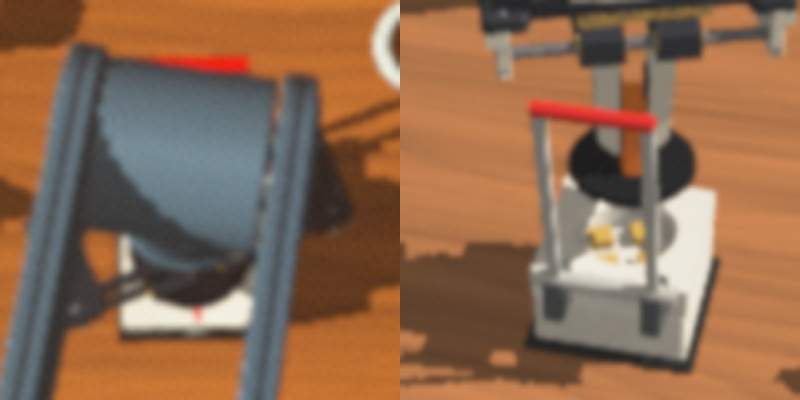

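The scene view shows the carrier upright in the jaws above the pocket. The clamp is clear behind it, with its red bar at crop (590,115).

Request:
{"method": "drive_tool", "body": {
  "targets": [
    [8, -0.5, -2.5, 10, 0],
    [8, -0.5, -2.5, 20, 0],
    [8, -0.5, -2.5, 28, 0],
    [8, -0.5, -2.5, 30, 0],
    [8, -0.5, -2.5, 30, 0]
  ]
}}

```text
time: 4.75
tool_pos: [0.5604, 0.0301, 0.127]
tool_rot: [3.141, -0.001, -2.763]
ft_force: [-0.1, 0.3, -4.0]
finger_gap: 0.169
finger_force: 30.0
```

Request:
{"method": "drive_tool", "body": {
  "targets": [
    [8, 0, 0, 2, 0],
    [8, 0, 0, 4, 0],
    [8, 0, 0, 6, 0],
    [8, 0, 0, 6, 0]
  ]
}}

```text
time: 5.15
tool_pos: [0.5607, 0.0298, 0.1215]
tool_rot: [3.141, -0.0, -2.763]
ft_force: [0.5, 1.1, -3.9]
finger_gap: 0.172
finger_force: 30.0
```

Request:
{"method": "drive_tool", "body": {
  "targets": [
    [8, 0, 0, 2, 0],
    [8, 0, 0, 4, 0],
    [8, 0, 0, 6, 0],
    [8, 0, 0, 6, 0]
  ]
}}

```text
time: 5.55
tool_pos: [0.5606, 0.0299, 0.1153]
tool_rot: [3.141, -0.001, -2.763]
ft_force: [0.1, -0.8, -3.7]
finger_gap: 0.169
finger_force: 30.0
```

Request:
{"method": "drive_tool", "body": {
  "targets": [
    [8, 0, 0, 1, 0],
    [8, 0, 0, 2.5, 0],
    [8, 0, 0, 4, 0],
    [8, 0, 0, 4, 0]
  ]
}}

```text
time: 5.95
tool_pos: [0.5607, 0.0299, 0.1114]
tool_rot: [3.141, -0.0, -2.763]
ft_force: [-0.5, -1.1, -3.6]
finger_gap: 0.167
finger_force: 30.0
```

Request:
{"method": "drive_tool", "body": {
  "targets": [
    [8, 0, 0, 1, 0],
    [8, 0, 0, 2, 0],
    [8, 0, 0, 3, 0],
    [8, 0, 0, 3.5, 0],
    [8, 0, 0, 3.5, 0]
  ]
}}

```text
time: 6.45
tool_pos: [0.5608, 0.0298, 0.1081]
tool_rot: [3.142, -0.0, -2.763]
ft_force: [-1.0, -0.4, -3.9]
finger_gap: 0.171
finger_force: 30.0
```

Request:
{"method": "drive_tool", "body": {
  "targets": [
    [8, 0, 0, 0.5, 0],
    [8, 0, 0, 1, 0],
    [8, 0, 0, 1.5, 0],
    [8, 0, 0, 1.5, 0]
  ]
}}

```text
time: 6.85
tool_pos: [0.5608, 0.0299, 0.1066]
tool_rot: [3.142, -0.0, -2.763]
ft_force: [0.1, 0.0, -3.8]
finger_gap: 0.172
finger_force: 30.0
```

Request:
{"method": "drive_tool", "body": {
  "targets": [
    [8, 0, 0, 0.7, 0],
    [8, 0, 0, 1.4, 0],
    [8, 0, 0, 2, 0],
    [8, 0, 0, 2, 0]
  ]
}}

```text
time: 7.25
tool_pos: [0.5608, 0.0299, 0.1045]
tool_rot: [3.141, -0.0, -2.763]
ft_force: [-0.6, -0.6, -4.0]
finger_gap: 0.171
finger_force: 30.0
```

Request:
{"method": "drive_tool", "body": {
  "targets": [
    [8, 0, 0, 0.5, 0],
    [8, 0, 0, 1, 0],
    [8, 0, 0, 1.5, 0],
    [8, 0, 0, 1.5, 0]
  ]
}}

```text
time: 7.65
tool_pos: [0.5609, 0.0299, 0.1032]
tool_rot: [-3.142, 0.0, -2.763]
ft_force: [0.9, -0.0, -3.0]
finger_gap: 0.168
finger_force: 30.0
```

Request:
{"method": "drive_tool", "body": {
  "targets": [
    [8, 0, 0, 0.4, 0],
    [8, 0, 0, 0.8, 0],
    [8, 0, 0, 0.8, 0]
  ]
}}

```text
time: 7.95
tool_pos: [0.5609, 0.0299, 0.1031]
tool_rot: [-3.141, 0.0, -2.763]
ft_force: [-3.5, 0.5, 5.0]
finger_gap: 0.171
finger_force: 30.0
```

Request:
{"method": "drive_tool", "body": {
  "targets": [
    [30, 0, 0, 0, 0],
    [40, 0, 0, 0, 0],
    [40, 0, 0, 0, 0],
    [40, 0, 0, -20, 0],
    [40, 0, 0, -50, 0]
  ]
}}

```text
time: 8.45
tool_pos: [0.5595, 0.03, 0.1509]
tool_rot: [3.139, -0.004, -2.764]
ft_force: [0.4, 1.1, 0.5]
finger_gap: 0.428
finger_force: 0.0
```

Request:
{"method": "drive_tool", "body": {
  "targets": [
    [40, 0, 0, -45, 0],
    [40, 25, 0, -85, 0],
    [40, 65, 0, -110, 0],
    [40, 105, 0, -110, 0],
    [40, 105, 0, -110, 0]
  ]
}}

```text
time: 8.95
tool_pos: [0.46, -0.0096, 0.2632]
tool_rot: [-3.141, -0.0, -2.765]
ft_force: [0.4, 1.0, 0.6]
finger_gap: 0.428
finger_force: 0.0
```

```bash
python3 - <<'E'
from h import *
ims=[]
for n in('top','scene'):
    p,d,c=grab(n); W=cloud(d,c); hsv=cv2.cvtColor(p,cv2.COLOR_RGB2HSV);H,S,V=[hsv[...,i].astype(int) for i in range(3)]
    r=np.hypot(W[...,0]-.561,W[...,1]-.029)
    m=(r<.045)&(V<70)&(S<140)&(W[...,2]>.06)&(W[...,2]<.1)
    Q=W[m]
    if len(Q)>20:
        A=np.c_[Q[:,:2]-[.56,.03],np.ones(len(Q))]; print(n,len(Q),'flange z',np.median(Q[:,2]),np.linalg.lstsq(A,Q[:,2],rcond=None)[0])
    m=(r<.03)&(W[...,2]>.1)&(H<20)&(S>150); Q=W[m]
    if len(Q): print('bar top',len(Q),np.percentile(Q[:,2],[50,95]))
    m=((H<6)|(H>174))&(S>150)&(V>90)&(W[...,2]>.15)&(abs(W[...,0]-.66)<.08)&(abs(W[...,1]-.03)<.06);Q=W[m]
    if len(Q):print('handle',len(Q),Q.mean(0),Q.min(0),Q.max(0))
    b=p[130:230,255:355] if n=='top' else p[130:250,270:390]
    ims.append(cv2.resize(b,(400,400),interpolation=2))
cv2.imwrite('pics/crop3.png',cv2.cvtColor(np.hstack(ims),cv2.COLOR_RGB2BGR))
plan(.56,.03,.1,3.52)
E
```

```text
top 106 flange z 0.07582057640154538 [-0.03466742  0.01324641  0.07676123]
handle 94 [0.65660808 0.03071633 0.24066941] [ 0.6528632  -0.00309884  0.22886874] [0.66179153 0.06552725 0.24957283]
scene 397 flange z 0.075609160464022 [0.00492034 0.00764411 0.07549699]
bar top 154 [0.12339681 0.12718227]
handle 160 [0.66134138 0.0324287  0.24046121] [ 0.65553269 -0.00355144  0.23510411] [0.66619021 0.06830161 0.24398779]
yaw -2.765 shift [-104.3    0.8  162.8] turn -0.001 pos [ 0.4633 -0.0091  0.2628] q6 -2.21 t 9.05
```

View pics/crop3.png

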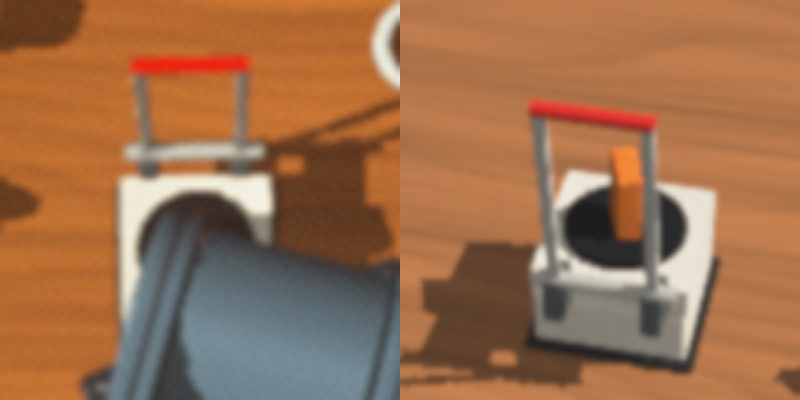

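The carrier is fully home: the flange top is at z≈0.0756 and flat, and the grip stands at crop (625,195). The clamp bar at (590,115) is still open at about 1.75 rad. I'll pinch the bar lightly and swing it over.

```bash
python3 - <<'E'
from h import *
o=robot.get_obs();plan(.656,.032,.32,3.52)
E
```

```text
yaw -2.765 shift [-194.3  -32.7  -57.2] turn -0.001 pos [ 0.4633 -0.0091  0.2628] q6 -2.21 t 9.05
```

Request:
{"method": "drive_tool", "body": {
  "targets": [
    [50, 0, 0, -15, 0.14],
    [50, 0, 0, -35, 0.28],
    [50, 0, 0, -55, 0.42],
    [50, 0, 0, -60, 0.56],
    [50, 0, 0, -60, 0.7]
  ]
}}

```text
time: 9.55
tool_pos: [0.4652, -0.0087, 0.323]
tool_rot: [3.141, 0.002, 2.815]
ft_force: [0.1, 0.6, 0.3]
finger_gap: 0.537
finger_force: 0.0
```

Request:
{"method": "drive_tool", "body": {
  "targets": [
    [50, 0, 0, 0, 0.14],
    [50, 0, 0, 0, 0.28],
    [50, 0, 0, 0, 0.42],
    [50, 0, 0, 0, 0.56],
    [50, 0, 0, 0, 0.7]
  ]
}}

```text
time: 10.05
tool_pos: [0.4646, -0.0086, 0.3217]
tool_rot: [-3.141, -0.001, 2.115]
ft_force: [-0.3, -0.2, -0.6]
finger_gap: 0.537
finger_force: 0.0
```

Request:
{"method": "drive_tool", "body": {
  "targets": [
    [50, 0, 0, 0, 0.14],
    [50, 0, 0, 0, 0.28],
    [50, 0, 0, 0, 0.42],
    [50, 0, 0, 0, 0.52],
    [50, 0, 0, 0, 0.52]
  ]
}}

```text
time: 10.55
tool_pos: [0.4644, -0.0086, 0.3217]
tool_rot: [-3.141, -0.0, 1.6]
ft_force: [-1.0, -0.3, 0.1]
finger_gap: 0.541
finger_force: 0.0
```

```bash
python3 - <<'E'
from h import *
plan(.64,.032,.32,1.597)
E
```

```text
yaw 1.600 shift [ 35.6 176.7   1.7] turn 0.003 pos [ 0.4644 -0.0086  0.3217] q6 -0.29 t 10.55
```

Request:
{"method": "drive_tool", "body": {
  "targets": [
    [50, 9, 44, 0, 0],
    [50, 18, 88, 0, 0],
    [50, 27, 132, 0, 0],
    [50, 35, 177, 0, 0],
    [50, 35, 177, 0, 0]
  ]
}}

```text
time: 11.05
tool_pos: [0.6438, 0.0325, 0.3172]
tool_rot: [-3.138, -0.001, 1.604]
ft_force: [-0.1, -1.2, -0.4]
finger_gap: 0.537
finger_force: 0.0
```

```bash
python3 - <<'E'
from h import *
p,d,c=grab('wrist','w3.png'); W=cloud(d,c); hsv=cv2.cvtColor(p,cv2.COLOR_RGB2HSV);H,S,V=[hsv[...,i].astype(int) for i in range(3)]
m=((H<6)|(H>174))&(S>150)&(V>70)&(W[...,2]>.15)&(W[...,2]<.28);Q=W[m]
if len(Q):
  print('handle',len(Q),Q.mean(0),Q.min(0),Q.max(0),cv2.minAreaRect(Q[:,:2].astype(np.float32)*1000))
plan(.656,.032,.32,1.597)
E
```

```text
handle 1320 [0.65712243 0.0346314  0.24095953] [ 0.65196225 -0.00342401  0.23325003] [0.6624986  0.06885805 0.24348849] ((657.2942504882812, 32.728397369384766), (9.336652755737305, 72.25309753417969), 1.2116732597351074)
yaw 1.604 shift [-0.5 14.5 -1.6] turn 0.007 pos [0.6415 0.032  0.3184] q6 -0.16 t 11.1
```

View pics/w3.png

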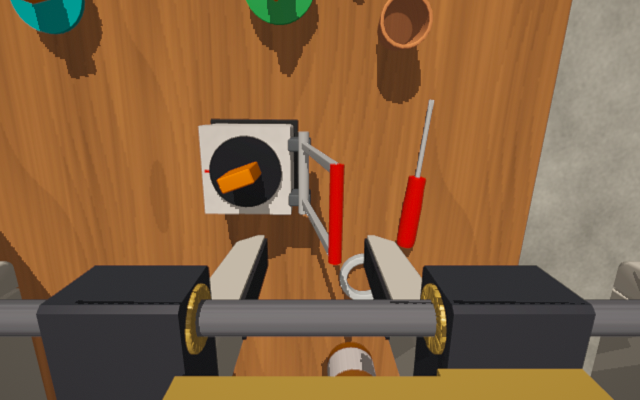

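The wrist view shows the red clamp bar at (336,213) between the fingers and the seated carrier at (245,172). The screwdriver at (415,210) and the ring at (360,277) lie well below, clear of the gripper.

Request:
{"method": "drive_tool", "body": {
  "targets": [
    [50, 0, 16, 0, 0],
    [50, 0, 16, 30, 0],
    [50, 0, 16, 65, 0],
    [50, 0, 16, 85, 0],
    [50, 0, 16, 85, 0]
  ]
}}

```text
time: 11.6
tool_pos: [0.6526, 0.0319, 0.234]
tool_rot: [-3.135, -0.001, 1.601]
ft_force: [-0.3, -0.5, 0.4]
finger_gap: 0.537
finger_force: 0.0
```

```bash
python3 - <<'E'
from h import *
plan(.6573,.0327,.233,1.595)
E
```

```text
yaw 1.601 shift [0.7 4.7 1. ] turn 0.006 pos [0.6526 0.0319 0.234 ] q6 -0.15 t 11.6
```

Request:
{"method": "drive_tool", "body": {
  "targets": [
    [50, 0, 0, 0, 0],
    [50, 0, 0, 0, 0],
    [5, 0, 0, 0, 0],
    [5, 0, 0, 0, 0],
    [5, 0, 0, 0, 0]
  ],
  "newtons": 10
}}

```text
time: 12.1
tool_pos: [0.6554, 0.0317, 0.2381]
tool_rot: [3.14, 0.0, 1.6]
ft_force: [-0.1, 0.3, -0.7]
finger_gap: 0.329
finger_force: 0.0
```

```bash
python3 - <<'E'
from h import *
o=robot.get_obs();plan(.6573,.0327,.233,1.595); print(o['finger_gap'],o['ft_force'])
# arc from current grasp point about hinge
p=o['tool_pos']; g=np.array([p[0],p[2]+.005]); h=np.array([.6285,.080]); v=np.array([p[0],.2375])-h
R=.160; a0=np.arctan2(v[1],-v[0]); print('a0',a0,np.hypot(*v))
for a in np.arange(a0,-.01,-.1): print('%.2f'%a,np.round([1e3*(h[0]-R*np.cos(a)-p[0]),-1e3*(h[1]+R*np.sin(a)-h[1]-R*np.sin(a0))],1))
E
```

```text
yaw 1.600 shift [1.  1.9 5.1] turn 0.005 pos [0.6554 0.0317 0.2381] q6 -0.15 t 12.1
0.32937267144295224 [-0.07845756  0.30396848 -0.69394228]
a0 1.7400881244106128 0.1597842216924638
1.74 [0. 0.]
1.64 [-15.8  -1.9]
1.54 [-31.8  -2.2]
1.44 [-47.8  -0.9]
1.34 [-63.5   2. ]
1.24 [-78.9   6.4]
1.14 [-93.7  12.3]
1.04 [-107.9   19.7]
0.94 [-121.3   28.5]
0.84 [-133.7   38.6]
0.74 [-145.1   49.8]
0.64 [-155.2   62.2]
0.54 [-164.1   75.4]
0.44 [-171.7   89.5]
0.34 [-177.8  104.3]
0.24 [-182.3  119.7]
0.14 [-185.4  135.4]
0.04 [-186.8  151.3]
```

Request:
{"method": "drive_tool", "body": {
  "targets": [
    [30, 0, 1.5, 3, 0],
    [30, 0, 1.5, 5, 0],
    [5, 0, 1.5, 5, 0],
    [5, 0, 1.5, 5, 0],
    [5, 0, 1.5, 5, 0]
  ]
}}

```text
time: 12.6
tool_pos: [0.6568, 0.0317, 0.2323]
tool_rot: [3.141, -0.0, 1.6]
ft_force: [1.9, 0.7, 1.9]
finger_gap: 0.112
finger_force: 1.0
```

Request:
{"method": "drive_tool", "body": {
  "targets": [
    [5, 0, 0, 0, 0],
    [5, 0, 0, 0, 0]
  ]
}}

```text
time: 12.8
tool_pos: [0.6569, 0.0317, 0.2324]
tool_rot: [3.141, 0.0, 1.6]
ft_force: [1.1, -0.6, -0.6]
finger_gap: 0.101
finger_force: 10.0
```

Request:
{"method": "drive_tool", "body": {
  "targets": [
    [5, 0, -12, -1.5, 0],
    [5, 0, -28, -2.2, 0],
    [5, 0, -44, -1.4, 0],
    [5, 0, -60, 1, 0],
    [5, 0, -65, 2, 0]
  ]
}}

```text
time: 13.3
tool_pos: [0.5911, 0.03, 0.2311]
tool_rot: [3.14, -0.0, 1.6]
ft_force: [2.0, 0.3, 1.8]
finger_gap: 0.1
finger_force: 10.0
```

```bash
cat >> h.py <<'E'
def arc():
    o=robot.get_obs(); p=o['tool_pos']; h=np.array([.6289,.0800]); g=np.array([p[0],p[2]+.005])-h
    a=np.arctan2(g[1],-g[0]); print('a %.3f R %.1f'%(a,1e3*np.hypot(*g)),p.round(4),o['ft_force'].round(1))
    for b in a-np.arange(.1,.81,.1):
        if b>-.05: print('%.2f'%b,np.round([1e3*(h[0]-.16*np.cos(b)-p[0]),-1e3*(h[1]+.16*np.sin(b)-.005-p[2])],1))
E
python3 -c "from h import *;arc()"
```

```text
a 1.333 R 160.6 [0.5911 0.03   0.2311] [2.  0.3 1.8]
1.23 [-15.2   5.1]
1.13 [-30.   11.2]
1.03 [-44.1  18.6]
0.93 [-57.4  27.5]
0.83 [-69.8  37.7]
0.73 [-81.1  49. ]
0.63 [-91.2  61.4]
0.53 [-100.    74.8]
```

Request:
{"method": "drive_tool", "body": {
  "targets": [
    [5, 0, -15, 5, 0],
    [5, 0, -30, 11, 0],
    [5, 0, -44, 18.5, 0],
    [5, 0, -57.5, 27.5, 0],
    [5, 0, -64, 32.5, 0]
  ]
}}

```text
time: 13.8
tool_pos: [0.5271, 0.0283, 0.1976]
tool_rot: [-3.141, -0.001, 1.6]
ft_force: [-0.0, 1.3, 1.1]
finger_gap: 0.104
finger_force: 10.0
```

```bash
python3 -c "from h import *;arc()"
```

```text
a 0.878 R 159.3 [0.5271 0.0283 0.1976] [-0.   1.3  1.1]
0.78 [-12.2  10.3]
0.68 [-22.8  22.2]
0.58 [-32.2  35.2]
0.48 [-40.3  49. ]
0.38 [-46.9  63.6]
0.28 [-52.1  78.7]
0.18 [-55.7  94.3]
0.08 [-57.7 110.1]
```

Request:
{"method": "drive_tool", "body": {
  "targets": [
    [5, 0, -12, 10, 0],
    [5, 0, -23, 22, 0],
    [5, 0, -32, 35, 0],
    [5, 0, -40.5, 49, 0],
    [5, 0, -43, 54, 0]
  ]
}}

```text
time: 14.3
tool_pos: [0.4846, 0.0269, 0.143]
tool_rot: [-3.141, -0.001, 1.6]
ft_force: [1.2, 2.0, 0.5]
finger_gap: 0.104
finger_force: 10.0
```

```bash
python3 -c "from h import *;arc()"
```

```text
a 0.440 R 159.5 [0.4846 0.0269 0.143 ] [1.2 2.  0.5]
0.34 [-6.5 14.6]
0.24 [-11.1  29.9]
0.14 [-14.1  45.6]
0.04 [-15.6  61.5]
```

Request:
{"method": "drive_tool", "body": {
  "targets": [
    [5, 0, -5, 10, 0],
    [5, 0, -9, 22, 0],
    [5, 0, -12, 34, 0],
    [5, 0, -14, 45, 0],
    [5, 0, -14.3, 48, 0]
  ]
}}

```text
time: 14.8
tool_pos: [0.4704, 0.0263, 0.0949]
tool_rot: [-3.141, -0.0, 1.6]
ft_force: [0.4, 1.8, 0.7]
finger_gap: 0.099
finger_force: 10.0
```

```bash
python3 - <<'E'
from h import *
arc()
p,d,c=grab('scene'); W=cloud(d,c); hsv=cv2.cvtColor(p,cv2.COLOR_RGB2HSV);H,S,V=[hsv[...,i].astype(int) for i in range(3)]
m=((H<6)|(H>174))&(S>150)&(V>70)&(abs(W[...,0]-.47)<.04)&(abs(W[...,1]-.03)<.06)&(W[...,2]>.05);Q=W[m]
if len(Q):print('handle',len(Q),Q.mean(0),Q.min(0),Q.max(0))
E
```

```text
a 0.125 R 159.7 [0.4704 0.0263 0.0949] [0.4 1.8 0.7]
0.03 [-1.5 15.9]
handle 11 [0.47245363 0.05227377 0.1044228 ] [0.4660713  0.0481026  0.10196494] [0.47809339 0.060909   0.10689855]
```

Request:
{"method": "drive_tool", "body": {
  "targets": [
    [5, 0, -0.5, 5, 0],
    [5, 0, -1, 10, 0],
    [5, 0, -1.3, 14, 0],
    [5, 0, -1.5, 17, 0],
    [5, 0, -1.5, 17, 0]
  ]
}}

```text
time: 15.35
tool_pos: [0.4691, 0.0263, 0.0785]
tool_rot: [3.142, -0.0, 1.6]
ft_force: [2.0, 2.6, -1.3]
finger_gap: 0.101
finger_force: 10.0
```

Request:
{"method": "drive_tool", "body": {
  "targets": [
    [5, 0, 0, 1, 0],
    [5, 0, 0, 2, 0],
    [5, 0, 0, 2, 0]
  ]
}}

```text
time: 15.65
tool_pos: [0.4691, 0.0262, 0.0769]
tool_rot: [3.141, 0.0, 1.6]
ft_force: [1.2, 1.3, -1.0]
finger_gap: 0.106
finger_force: 10.0
```

Request:
{"method": "drive_tool", "body": {
  "targets": [
    [5, 0, 0, 0.7, 0],
    [5, 0, 0, 1.4, 0],
    [5, 0, 0, 1.4, 0]
  ]
}}

```text
time: 15.95
tool_pos: [0.4691, 0.0262, 0.0755]
tool_rot: [3.141, 0.0, 1.6]
ft_force: [0.9, 1.7, 0.1]
finger_gap: 0.1
finger_force: 10.0
```

Request:
{"method": "drive_tool", "body": {
  "targets": [
    [5, 0, 0, 0.5, 0],
    [5, 0, 0, 1, 0],
    [5, 0, 0, 1, 0]
  ]
}}

```text
time: 16.25
tool_pos: [0.469, 0.0262, 0.0744]
tool_rot: [3.141, 0.0, 1.6]
ft_force: [2.0, 2.2, 0.8]
finger_gap: 0.108
finger_force: 10.0
```

Request:
{"method": "drive_tool", "body": {
  "targets": [
    [5, 0, 0, 0.5, 0],
    [5, 0, 0, 1, 0],
    [5, 0, 0, 1, 0]
  ]
}}

```text
time: 16.55
tool_pos: [0.469, 0.0262, 0.0734]
tool_rot: [3.142, 0.0, 1.6]
ft_force: [0.4, 1.9, -1.1]
finger_gap: 0.106
finger_force: 10.0
```

Request:
{"method": "drive_tool", "body": {
  "targets": [
    [5, 0, 0, 0.5, 0],
    [5, 0, 0, 1, 0],
    [5, 0, 0, 1, 0]
  ]
}}

```text
time: 16.85
tool_pos: [0.469, 0.0262, 0.073]
tool_rot: [3.141, 0.0, 1.6]
ft_force: [-0.8, 1.8, 7.3]
finger_gap: 0.104
finger_force: 10.0
```

Request:
{"method": "drive_tool", "body": {
  "targets": [
    [5, 0, 0, 0.4, 0],
    [5, 0, 0, 0.8, 0],
    [5, 0, 0, 0.8, 0]
  ]
}}

```text
time: 17.15
tool_pos: [0.469, 0.0262, 0.0727]
tool_rot: [3.141, 0.0, 1.6]
ft_force: [-2.6, 2.0, 11.8]
finger_gap: 0.102
finger_force: 10.0
```

The wrist force rose to 12 N at z≈0.073, so the clamp is on its stop. I'll release it now.

Request:
{"method": "drive_tool", "body": {
  "targets": [
    [22, 0, 0, -0.8, 0],
    [22, 0, 0, -0.8, 0],
    [22, 0, 0, -0.8, 0],
    [22, 0, 0, -10, 0],
    [22, 0, 0, -30, 0]
  ]
}}

```text
time: 17.65
tool_pos: [0.4676, 0.0264, 0.1009]
tool_rot: [-3.138, -0.001, 1.6]
ft_force: [-0.4, 0.9, -0.1]
finger_gap: 0.236
finger_force: 0.0
```

Request:
{"method": "drive_tool", "body": {
  "targets": [
    [22, 0, -20, -40, 0],
    [22, 0, -60, -80, 0],
    [22, 0, -100, -100, 0],
    [22, 0, -130, -100, 0],
    [22, 0, -130, -100, 0]
  ]
}}

```text
time: 18.15
tool_pos: [0.3359, 0.0229, 0.2025]
tool_rot: [3.141, 0.001, 1.6]
ft_force: [1.2, 0.5, -0.5]
finger_gap: 0.236
finger_force: 0.0
```

```bash
python3 - <<'E'
from h import *
ims=[]
for n in('top','scene'):
    p,d,c=grab(n); W=cloud(d,c); hsv=cv2.cvtColor(p,cv2.COLOR_RGB2HSV);H,S,V=[hsv[...,i].astype(int) for i in range(3)]
    m=((H<6)|(H>174))&(S>150)&(V>70)&(abs(W[...,0]-.47)<.03)&(abs(W[...,1]-.03)<.06)&(W[...,2]>.05);Q=W[m]
    if len(Q):print(n,'handle',len(Q),Q.mean(0),Q.min(0),Q.max(0))
    b=p[130:230,255:355] if n=='top' else p[130:250,270:390]
    ims.append(cv2.resize(b,(400,400),interpolation=2))
cv2.imwrite('pics/crop4.png',cv2.cvtColor(np.hstack(ims),cv2.COLOR_RGB2BGR))
arc()
E
```

```text
top handle 72 [0.469235   0.02611982 0.08407312] [ 0.46636975 -0.0083371   0.07837238] [0.47229044 0.06001761 0.09181621]
scene handle 80 [0.47240139 0.02698841 0.08346854] [ 0.46576814 -0.00774846  0.07904445] [0.47783268 0.06155034 0.08789882]
a 0.414 R 316.4 [0.3393 0.0223 0.2024] [-0.1  0.9 -0.2]
0.31 [137.5  77.9]
0.21 [133.3  93.3]
0.11 [130.7 109.1]
0.01 [129.7 125.1]
```

View pics/crop4.png

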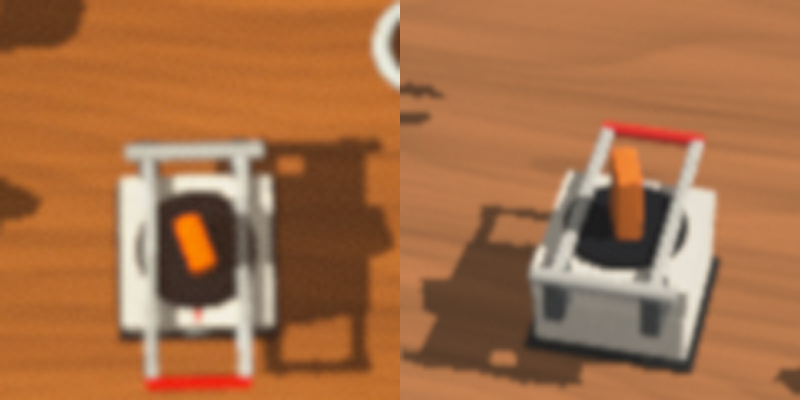

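The view shows the clamp lying level over the flange with the grip between its arms. The red handle is at crop (198,383) and z≈0.08, so the clamp is closed, and the gripper is clear.

```bash
python3 -c "from h import *;print(finish_job())"
```

```text
the job is handed in; nothing more can be done
None
```

The carrier is fully home in the grinder with its flange flat on the rim, the clamp is closed over it and released, and I handed the job in at about 18 s of the 72 s allowed; the wrist force I saw never passed about 12 N.

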